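Load a half-lapped board into the drilling jig

ROBOT

A 6-joint arm with a two-finger parallel gripper is mounted at the origin on the work surface. World frame = base frame: x ahead of the robot, y to its left, z up, the work surface at z = 0. Lengths are in m, angles in degrees, forces in N, time in s.
With the tool pointing down it reaches from about 0.4 to 0.825 m from the base axis. Payload 7 kg.
Tool frame: the origin (TCP) lies on the centre line of the jaws, within the pads' length; the fingertips stand 19 mm ahead of it and the grasp point (between the pads) is the TCP; z points along the fingers, y is the line along which they close (so a half turn about z gives the same grasp; the last joint's range is limited). The gripper opens to 88 mm and grips with 3 to 60 N. Pads are 19 mm wide; open, the fingers measure 130 mm over their backs; the gripper's body (78 mm by 193 mm) begins 47 mm behind the grasp point.
Start: joints at [86.408, 20.546, 0.682, 0, -70.136, -16.507], TCP at [0.232, 0.634, 0.246] pointing down, gripper open.
Joint ranges: [-176.03, 176.03], [-82.01, 121.73], [-58.28, 71.71], [-173.87, 95.51], [-174.79, -0.11], [-173.66, 173.66]. Speed limits (degrees/s): [136.94, 136.94, 172.46, 180, 180, 180].

INTERFACE

Orientations are given as [roll, pitch, yaw] about the fixed x, y, z axes, in that order (R = Rz(yaw) Ry(pitch) Rx(roll)).
In Python, from plant import ctrl gives the robot as it stands.
- The arm moves only by the tool move_arm, never from a script. Its argument "motion" is a list of rows, each a list of 3 entries, a list of its own where there are three numbers: the shift along the tool's x, y, z in mm, then the turn, a rotation vector about the tool's x, y, z in degrees, then the closure, from 0 (fully open) to 1 (shut). A call has 1 to 10 rows; each row is the pose to reach, as a shift and turn from the pose commanded when the call began, along the tool's axes at that moment; what a row does not reach only later rows make up. A row lasts 1/12 s, in which the tool goes at most 41.7 mm and 7.16 degrees, less where a joint would pass 70% of its speed; a pose out of reach is approached as far as the arm can. A call with a gripper value outside its range is refused whole. The fingers move at their own pace and stop on an object; the grip force is fixed at half the most. Time passes only in rows, so rows that repeat a pose let the fingers close. It gives the time, the measured TCP pose, the force, the opening and the grip force at its end, in the units of the state.
- ctrl.get_obs(): the state, without advancing time (a new reading comes with each control period).
- ctrl.snapshot(name): name is "scene" or "side" or "wrist"; returns a dict with "color" (420x560x3 uint8, blue, green, red), "camera_matrix" (3x3 intrinsics, pixels), "cam_to_world" (4x4, takes a point from camera to world coordinates). Camera axes: x right, y up, looking along -z (the intrinsics and any distortion apply to the point x, -y, -z); pixel columns grow to the right and rows downward; lengths in m; the calibration is good to about 2 mm. A picture is of the moment at which its call begins. There is no depth.
- ctrl.close_job(): hands the job in; it is judged then, once.
The state is a dict: "clock": time; "joint_pos": joint angles; "qvel": joint speeds; "tau": joint torques, N m; "tool_pos": TCP position; "orientation": TCP orientation; "force": force on the tool from outside, world axes, zero at the start; "moment": the same for the moment, N m; "opening": finger opening in m; "gripper_force": force on a finger pad.
Only numpy, scipy, OpenCV 4.12 (cv2) and the standard library are available. Lean on these libraries where they do the work, as an engineer would, in place of code of your own. Each camera call takes 0.05 s, during which the arm holds its last target. There are 200 camera calls.

TASK

Load the stepped pine board into the drilling jig: thin end first, slide it under the metal hold-down bar until it lies flat on the jig with its end against the end stop and its side against the long side fence. Then swing the jig's wooden turn-button (the pivoting arm with the upright steel handle) fully shut, so that it lies straight across behind the board's thick end. Leave the other things on the bench where they are.

Things in the scene. Friction and masses are not known exactly. Their poses are not given: they have to be found in the camera images.
- board: Loose workpiece (all lengths in mm): pale wooden board 190 long (x) x 50 wide (y), lying flat, half-lap step on top. Thin half (x -5 to +95) 14 thick; thick half (x -95 to -5) 28 thick, too thick for the bar. Origin: underside, mid length, mid width; x points to the thin end, z up. Grasp across the 50 width on the thick half near x = -50. About 0.12 kg. Any heading within 2.2 rad of world x.
- board_tip (a point): Middle of the lower edge of the board's thin end (95 along the board's x from its origin).
- jig: Fixed drilling jig (lengths in mm); place and heading vary, left or right of the board. Origin on the bench plane; x = feed direction (open mouth to end stop), y left of it, z up. Plywood base 12 thick, x -110 to +165, y -110 to +65; the board lies on its top. Loaded: board's x along jig's x, board origin at jig (35, 0, 12), tip at (130, 0, 12), thick half outside bar and fence.
- stop_face (a point): Foot of the end stop's face, at jig (130, 0, 12): a dark wood block 22 thick, its face square to the jig's x, from y -35 to +35, top at z = 38.
- fence_face (a point): Mid-length foot of the side fence's face, at jig (82.5, 25, 12): a dark wood strip along the jig's x from x = +35 to +130, its face looking to -y, 22 thick, top at z = 33.
- bar_gap (a point): Middle of the underside of the aluminium hold-down bar, at jig (85, -20, 33). The bar spans the jig's y from -87 to +47, x +70 to +100, top at z = 45, two bolt heads to z = 50. It rests on the fence and on a dark wood post whose inner face is at y = -65 (x +68 to +102): the gap under it is 90 wide (y -65 to +25) and 21 high.
- turn_button (a joint): Turn-button angle about its vertical pivot, rad. 0 = fully shut (hard limit): the arm points along the jig's +y, 3 behind the tail of a loaded board. Grows as it opens, to 3.0: from above the opening arm turns counter-clockwise. Starts 2.0 to 2.7, pointing back and right, away from the mouth. Light friction (0.03 N m); stays where it is left.
- button_pivot (a point): Pivot of the turn-button, at jig (-72, -70, 12). The dark wood arm is 18 wide, 14 thick, reaches 85 from the pivot; its top is at z = 27.
- button_handle (a point): Centre of the top of the turn-button's upright round steel handle: 18 diameter, from z = 27 to z = 71 above the bench. Jig x, y = pivot + 70 x (-sin q, cos q) at joint value q. A loaded board's thick half has its top at z = 40, close to the handle when shut: keep fingertips above it there.
- screw_tin: plain aluminium tin, 32 diameter, 36 high; starts standing on the jig's base, beside the end stop at the side away from the fence. Origin: centre of its underside. Bystander.
- oil_jar: small glass jar with black cap, 38 diameter, 46 high; starts standing beside the board's thin half, on the bench. Origin: centre of its underside. Bystander.
- glue_bottle: white glue bottle, 56 diameter, 150 high, standing towards the robot's right. Origin: centre of its underside. Bystander.
- screwdriver: screwdriver lying towards the robot's left. Origin: underside. Bystander.
- tape_measure: yellow tape measure, 70 x 40 x 65 high, towards the robot's left. Origin: centre of its underside. Bystander.
- offcut: plain rectangular wood off-cut, 120 x 70 x 30, without a step (so not the workpiece), towards the robot's right. Origin: centre of its underside. Bystander.
Things that resemble listed ones, but are neither listed nor needed, are in the scene too. What is shaped like the board but pink or red is not meant.

How it is judged:
By the outcome, as a careful person would: the job done as asked, in the order asked, and still so for the second after the job is handed in, with the robot touching nothing.
It also fails if it takes over 61 s, if anything falls off the work surface, if the arm or the gripper's body presses on something with over 40 N, if the wrist force passes 120 N, or if a joint passes its speed limit or range.

## Working session

There is one attempt and no reset: what is moved stays moved. The work goes in short steps, Python scripts to look and compute and a tool call to move; the robot and the scene stay as the last step left them, time stands still between calls to the robot, and variables do not carry over. Pictures are saved under pics/ and viewed, at most 10 in all, crops included, and the job is handed in when it is done.

Besides the shell and the picture viewer there is one more tool, called after "Request:" as name(argument=value, ...), one argument or row to a line, values as JSON. move_arm: Moves the arm, as the interface text tells. Its arguments: {"type":"object","properties":{"motion":{"type":"array"}},"required":["motion"]}

```bash
mkdir -p pics
python3 - <<'E'
from plant import ctrl
import cv2,pickle
o=ctrl.get_obs();print(o['clock'],o['tool_pos'],o['orientation'],o['opening'])
d={}
for n in("scene","side","wrist"):
    s=ctrl.snapshot(n);d[n]=s;cv2.imwrite(f'pics/{n}0.png',s['color']);print(n,s['camera_matrix'].tolist(),s['cam_to_world'].round(4).tolist(),[k for k in s])
pickle.dump(d,open('s0.pkl','wb'))
E
```

```text
0.0 [0.23180265 0.63345036 0.24459823] [ 1.79902991e+02 -8.04717247e-03 -2.01037927e+01] 0.08778420587843692
scene [[483.8842375179367, 0.0, 275.99464956914716], [0.0, 483.8842375179367, 206.1515673408697], [0.0, 0.0, 1.0]] [[-0.7891, -0.4251, 0.4434, 1.1752], [0.6142, -0.5383, 0.577, 0.8465], [-0.0066, 0.7277, 0.6859, 1.0903], [0.0, 0.0, 0.0, 1.0]] ['color', 'camera_matrix', 'cam_to_world']
side [[389.38569877729316, 0.0, 276.8305696788292], [0.0, 389.38569877729316, 211.67394971456324], [0.0, 0.0, 1.0]] [[0.8041, 0.4258, -0.4148, 0.0494], [-0.5944, 0.5879, -0.5487, -0.6397], [0.0103, 0.6878, 0.7258, 0.8984], [0.0, 0.0, 0.0, 1.0]] ['color', 'camera_matrix', 'cam_to_world']
wrist [[353.77355280885513, 0.0, 276.56711585158286], [0.0, 353.77355280885513, 210.3554492565172], [0.0, 0.0, 1.0]] [[-0.3438, 0.9004, 0.2666, 0.3039], [-0.939, -0.3304, -0.0952, 0.6071], [0.0024, -0.2831, 0.9591, 0.3836], [0.0, 0.0, 0.0, 1.0]] ['color', 'camera_matrix', 'cam_to_world']
```

View pics/scene0.png

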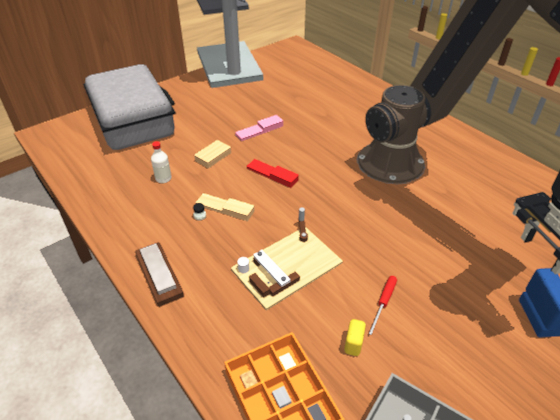

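View pics/side0.png

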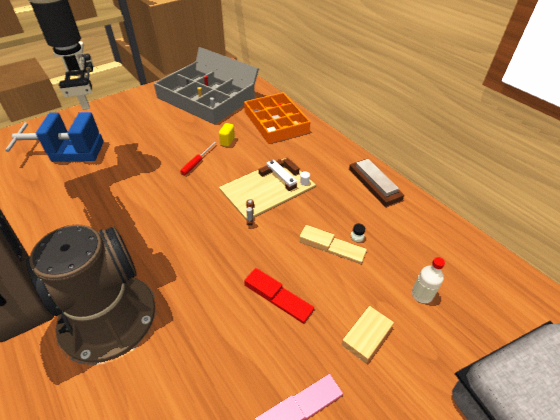

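The pale stepped board is at scene (225,207) / side (333,243). The others are red (scene 272,172), pink (260,128) and the step-less off-cut (213,153). Only the first is pale with a step, and the oil jar stands by its thin half. Enlarged crops will confirm it.

Run:
```python
import cv2,pickle
d=pickle.load(open('s0.pkl','rb'))
def crop(n,x,y,w,h,k,f):
    c=cv2.resize(d[n]['color'][y:y+h,x:x+w],None,fx=k,fy=k,interpolation=cv2.INTER_CUBIC)
    for i in range(0,w,20):cv2.putText(c,str(x+i),(i*k,8),0,.3,(255,255,255),1);cv2.line(c,(i*k,10),(i*k,14),(255,255,255),1)
    for i in range(0,h,20):cv2.putText(c,str(y+i),(0,i*k+4),0,.3,(255,255,255),1)
    cv2.imwrite(f,c)
crop('scene',190,190,156,118,5,'pics/c1.png')
crop('side',216,150,156,118,5,'pics/c2.png')
```

```text
(no output)
```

View pics/c1.png

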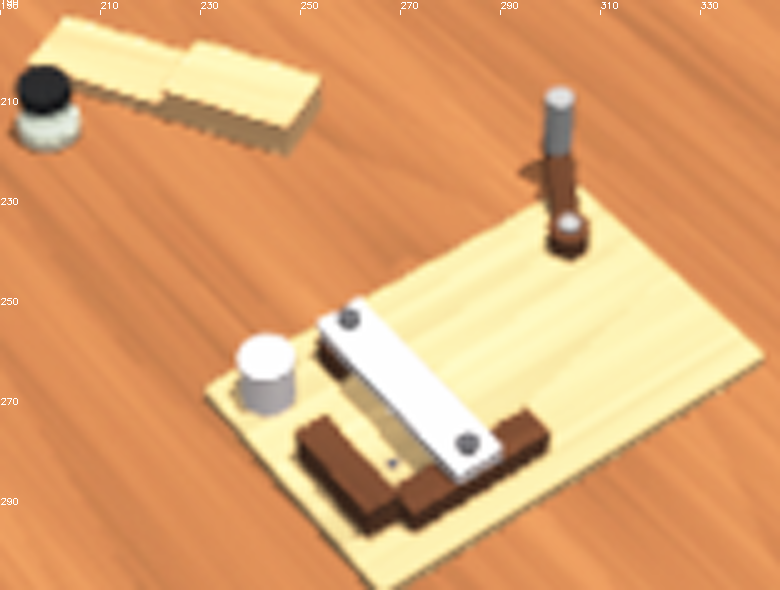

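View pics/c2.png

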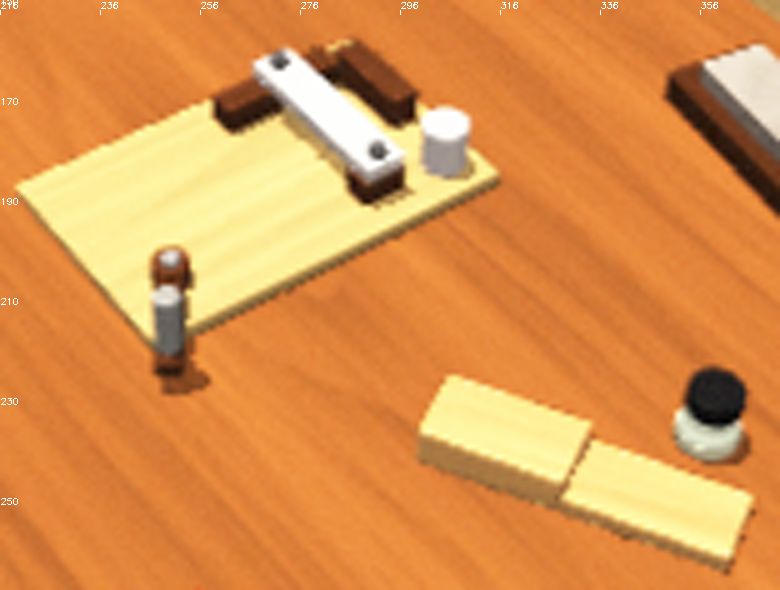

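```bash
cat > h.py <<'E'
import numpy as np,pickle
from scipy.optimize import least_squares
def proj(s,P):
    M=s['cam_to_world'];p=(np.asarray(P)-M[:3,3])@M[:3,:3];K=s['camera_matrix']
    return np.c_[K[0,0]*p[:,0]/-p[:,2]+K[0,2],-K[1,1]*p[:,1]/-p[:,2]+K[1,2]]
def T(p,L):  # p=(x,y,yaw) m,rad ; L mm
    L=np.asarray(L,float)/1000;c,s=np.cos(p[2]),np.sin(p[2])
    return np.c_[p[0]+c*L[:,0]-s*L[:,1],p[1]+s*L[:,0]+c*L[:,1],L[:,2]]
def fit(obs,p0):
    f=lambda p:np.concatenate([proj(s,T(p,L))-px for s,L,px in obs]).ravel()
    best=min((least_squares(f,[p0[0],p0[1],a],loss='soft_l1') for a in np.arange(-3,3.2,1)),key=lambda r:r.cost)
    return best.x,f(best.x).reshape(-1,2)
def ray(s,px,z):
    K=s['camera_matrix'];M=s['cam_to_world']
    d=M[:3,:3]@np.array([(px[0]-K[0,2])/K[0,0],-(px[1]-K[1,2])/K[1,1],-1]);return M[:3,3]+d*(z-M[2,3])/d[2]
E
cat > a.py <<'E'
from h import *
d=pickle.load(open('s0.pkl','rb'));S,D=d['scene'],d['side']
cs=lambda a:np.array(a)/5+[190,190]-.4
cd=lambda a:np.array(a)/5+[216,150]-.4
jS=([165,-110,12],[165,65,12],[-110,65,12],[-110,-110,12],[70,-87,45],[100,-87,45],[100,47,45],[70,47,45],[152,-35,38],[130,-35,38],[152,35,38]),cs([(207,389),(381,588),(765,352),(585,187),(363,299),(317,323),(460,480),(500,449),(297,432),(325,416),(368,512)])
jD=([-110,65,12],[165,-110,12],[70,47,45],[100,47,45],[100,-87,45],[70,-87,45]),cd([(17,187),(498,177),(253,65),(290,48),(405,153),(358,172)])
bS=([-5,25,28],[-5,-25,28],[-95,25,28],[-95,-25,28],[95,-25,14],[95,25,14],[-95,25,0]),cs([(163,92),(195,40),(286,127),(321,78),(65,15),(30,62),(287,153)])
bD=([-95,25,28],[-5,25,28],[-95,-25,28],[-5,-25,28],[95,25,14],[95,-25,14],[95,-25,0],[-95,-25,0]),cd([(450,375),(592,425),(418,433),(560,485),(752,495),(728,558),(728,570),(420,458)])
for n,a,b in(('jig',jS,jD),('board',bS,bD)):
  p0=ray(S,(280,265) if n=='jig' else (225,207),0)[:2]
  for nm,obs in(('S',[(S,*a)]),('D',[(D,*b)]),('both',[(S,*a),(D,*b)])):
    p,r=fit(obs,p0);print(n,nm,p.round(4),np.degrees(p[2]).round(2))
  print(r.round(1).tolist())
  globals()[n]=p
for nm,s,px in(('S',S,cs([559,97])),('D',D,cd([167,293]))):
  w=ray(s,px,.071)
  c,si=np.cos(jig[2]),np.sin(jig[2]);v=w[:2]-jig[:2];v=np.array([c*v[0]+si*v[1],-si*v[0]+c*v[1]])*1000-[-72,-70]
  print('handle',w,v,np.hypot(*v),'q',np.arctan2(-v[0],v[1]))
E
python3 a.py
```

```text
jig S [ 0.5753  0.1748 -0.0313] -1.79
jig D [ 0.5744  0.1696 -0.0309] -1.77
jig both [ 0.5751  0.1734 -0.0294] -1.69
[[-0.6, -0.6], [-0.2, 0.8], [0.5, 0.7], [-1.4, -1.0], [-0.4, -0.2], [0.2, -0.3], [-0.4, -1.3], [0.5, -0.4], [-0.7, -0.4], [0.3, -0.9], [-0.3, 0.3], [-1.2, -1.2], [-0.2, -1.1], [-0.6, -0.9], [-0.8, -0.6], [-0.7, -0.2], [1.3, -0.5]]
board S [ 0.6082 -0.1673 -1.0738] -61.52
board D [ 0.6093 -0.169  -1.0671] -61.14
board both [ 0.6087 -0.1685 -1.0689] -61.25
[[-0.9, -0.9], [-0.0, -0.2], [-0.1, -0.2], [-0.3, -0.5], [-0.3, 0.1], [-0.9, 0.0], [0.1, 0.9], [-0.4, -0.4], [-0.2, -0.6], [-0.4, -0.4], [0.4, -0.4], [0.2, -0.1], [0.1, 0.1], [-0.8, 0.7], [-1.3, 0.7]]
handle [0.46317896 0.04700013 0.071     ] [-36.14428712 -59.66276595] 69.75711528515805 q 2.5969122034300143
handle [0.46422273 0.04523053 0.071     ] [-35.04887965 -61.40086744] 70.70000344090475 q 2.622904980462044
```

Confirmed: the pale stepped board lies with its thin end by the jar (tip in scene at about (199,197)). The jig's stop is lower left and its button is open at about 2.6 rad. I'll move over the jig first to get a wrist view.

```bash
cat > go.py <<'E'
import sys,numpy as np
from plant import ctrl
from scipy.spatial.transform import Rotation as R
JIG=np.array([.5751,.1734,-.0294])
def jig2w(x,y):
    c,s=np.cos(JIG[2]),np.sin(JIG[2]);return JIG[0]+(c*x-s*y)/1000,JIG[1]+(s*x+c*y)/1000
def go(x,y,z,yaw):
    o=ctrl.get_obs();A=R.from_euler('xyz',o['orientation'],degrees=True);B=R.from_euler('xyz',[180,0,yaw],degrees=True)
    sh=A.inv().apply(np.array([x,y,z])-o['tool_pos'])*1000
    print('clock',round(o['clock'],2),'at',np.round(o['tool_pos'],4),np.round(o['orientation'],2),'F',np.round(o['force'],1),'op',round(o['opening'],4))
    print('shift',sh.round(1),'turn',(A.inv()*B).as_rotvec(degrees=True).round(2))
if __name__=='__main__':
    a=[float(v) for v in sys.argv[2:]]
    if sys.argv[1]=='j': a[:2]=jig2w(*a[:2]);a[2]/=1000
    go(*a)
E
python3 go.py w .57 .2 .25 -61.25
```

```text
clock 0.15 at [0.2319 0.6336 0.2449] [ 1.7993e+02 -1.0000e-02 -2.0100e+01] F [-0.1 -0.   0.2] op 0.0875
shift [466.5 290.9  -4.7] turn [ 6.000e-02 -3.000e-02  4.115e+01]
```

Request:
move_arm(
  motion=[
    [[466,291,-5],[0,0,41],0],
    [[466,291,-5],[0,0,41],0],
    [[466,291,-5],[0,0,41],0],
    [[466,291,-5],[0,0,41],0],
    [[466,291,-5],[0,0,41],0],
    [[466,291,-5],[0,0,41],0],
    [[466,291,-5],[0,0,41],0],
    [[466,291,-5],[0,0,41],0],
    [[466,291,-5],[0,0,41],0],
    [[466,291,-5],[0,0,41],0],
  ],
)

```text
clock: 0.98
tool_pos: [0.4887, 0.3033, 0.2494]
orientation: [-180.0, 0.0, -61.1]
force: [0.9, 1.2, -0.9]
opening: 0.0877
gripper_force: 0.0
```

```bash
python3 go.py w .57 .2 .25 -61.25
```

```text
clock 0.98 at [0.4887 0.3033 0.2494] [-1.800e+02  1.000e-02 -6.108e+01] F [ 0.9  1.2 -0.9] op 0.0877
shift [129.8 -21.2  -0.6] turn [-0.    0.01  0.17]
```

Request:
move_arm(
  motion=[
    [[130,-21,0],[0,0,0],0],
    [[130,-21,0],[0,0,0],0],
    [[130,-21,0],[0,0,0],0],
    [[130,-21,0],[0,0,0],0],
    [[130,-21,0],[0,0,0],0],
  ],
)

```text
clock: 1.4
tool_pos: [0.5704, 0.1989, 0.2487]
orientation: [179.9, -0.0, -61.3]
force: [-0.1, 0.6, -0.5]
opening: 0.0876
gripper_force: 0.0
```

```bash
python3 - <<'E'
from plant import ctrl
import cv2,pickle
s=ctrl.snapshot('wrist');pickle.dump(s,open('w1.pkl','wb'));c=s['color'];c=cv2.resize(c,(784,588),interpolation=cv2.INTER_CUBIC);cv2.imwrite('pics/w1.png',c)
E
python3 go.py w .5846 -.1247 .25 -61.25
```

```text
clock 1.45 at [0.5697 0.2002 0.2488] [179.95   0.   -61.27] F [-0.5 -0.3 -0.3] op 0.0876
shift [292.1 143.1  -1.1] turn [ 0.05  0.   -0.02]
```

View pics/w1.png

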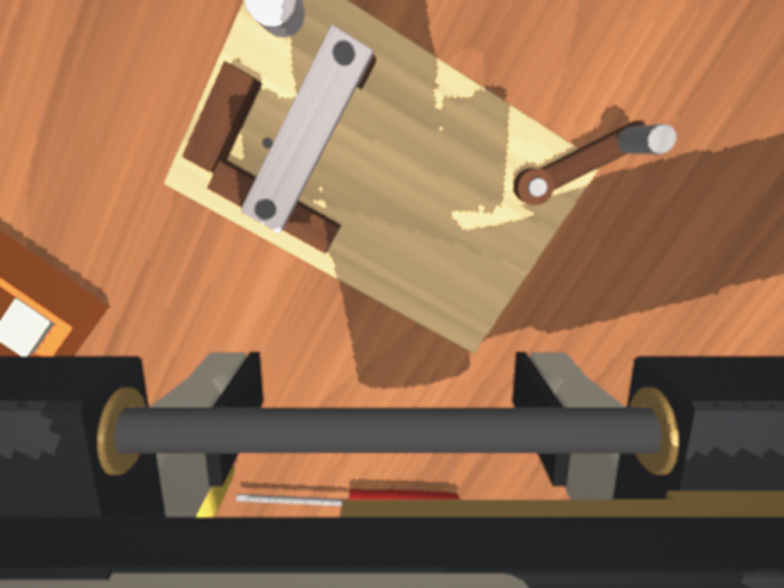

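```bash
cat >> a.py <<'E'
print('---')
W=pickle.load(open('w1.pkl','rb'))
jW=([165,65,12],[-110,65,12],[-110,-110,12],[100,47,45],[70,47,45],[70,-87,45],[100,-87,45],[152,-35,38],[130,-35,38],[152,35,38],[35,25,33],[35,47,33],[130,47,33]),(np.array([(165,184),(475,352),(597,175),(240,211),(278,232),(374,52),(331,25),(228,62),(261,82),(183,155),(341,226),(327,253),(207,186)])+.5)/1.4-.5
p,r=fit([(W,*jW)],p0=[.575,.1734]);print('W',p,np.degrees(p[2]));print(r.round(1).tolist())
p,r=fit([(S,*jS),(D,*jD),(W,*jW)],p0=[.575,.1734]);print('all',p,np.degrees(p[2]))
w=ray(W,(np.array([661,139])+.5)/1.4-.5,.071);print(w)
E
python3 a.py|sed '1,/---/d'
```

```text
W [ 0.57382727  0.17197696 -0.03160967] -1.811100724675138
[[-1.2, -1.0], [-0.6, 3.1], [5.6, -6.0], [0.6, 0.5], [1.3, 1.2], [1.8, -0.4], [2.7, -0.4], [-1.2, -2.2], [-2.9, -3.1], [-0.6, 0.7], [-0.2, 2.3], [-0.6, 1.6], [-0.1, 1.3]]
all [ 0.57401544  0.17204014 -0.02972598] -1.7031733658978216
[0.46304043 0.04607799 0.071     ]
```

Request:
move_arm(
  motion=[
    [[292,143,0],[0,0,0],0],
    [[292,143,0],[0,0,0],0],
    [[292,143,0],[0,0,0],0],
    [[292,143,0],[0,0,0],0],
    [[292,143,0],[0,0,0],0],
    [[292,143,0],[0,0,0],0],
    [[292,143,0],[0,0,0],0],
    [[292,143,0],[0,0,0],0],
    [[292,143,0],[0,0,0],0],
    [[292,143,0],[0,0,0],0],
  ],
)

```text
clock: 2.28
tool_pos: [0.5848, -0.1238, 0.2491]
orientation: [180.0, 0.0, -61.2]
force: [1.2, 0.4, 0.2]
opening: 0.088
gripper_force: 0.0
```

```bash
python3 - <<'E'
from plant import ctrl
import cv2,pickle
s=ctrl.snapshot('wrist');pickle.dump(s,open('w2.pkl','wb'));c=s['color'];c=cv2.resize(c,(784,588),interpolation=cv2.INTER_CUBIC);cv2.imwrite('pics/w2.png',c)
E
python3 go.py w .5846 -.1247 .06 -61.25
```

```text
clock 2.33 at [ 0.585  -0.1227  0.2492] [ 1.7999e+02  2.0000e-02 -6.1120e+01] F [ 0.3  0.8 -0.4] op 0.0876
shift [  1.6   1.3 189.2] turn [0.01 0.02 0.13]
```

View pics/w2.png

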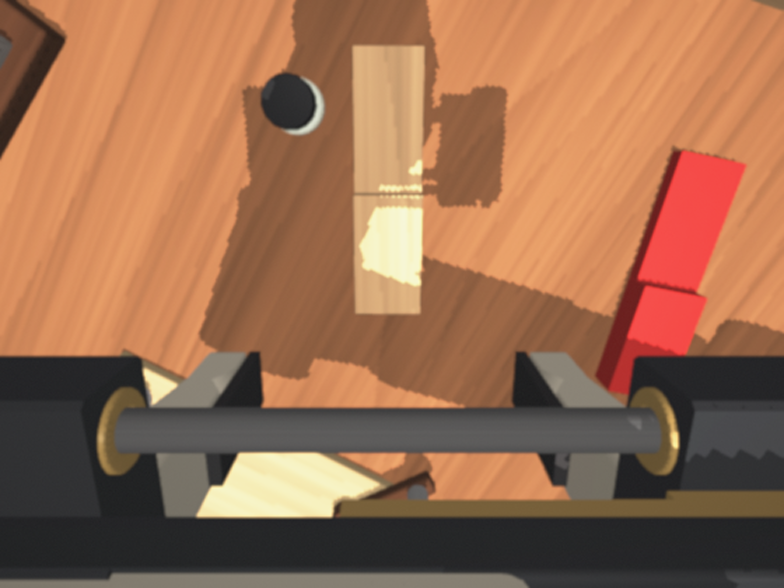

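Run:
```python
from h import *
W=pickle.load(open('w2.pkl','rb'))
o=([-95,-25,28],[-95,25,28],[-5,-25,28],[-5,25,28],[95,-25,14],[95,25,14])
px=(np.array([(355,313),(421,313),(353,194),(424,194),(353,45),(424,45)])+.5)/1.4-.5
# x up; +y left
o=[[a,-b,c] for a,b,c in o]
p,r=fit([(W,o,px)],[.6087,-.1685]);print(p,np.degrees(p[2]),r.round(1).tolist())
g=T(p,[[-50,0,25]]);print(g)
```

```text
[ 0.60826808 -0.16854225 -1.06985899] -61.29840479052823 [[0.3, 0.5], [-0.2, 0.5], [0.3, 0.2], [-0.5, 0.3], [-0.7, -0.7], [0.8, -0.6]]
[[ 0.58425568 -0.12468561  0.025     ]]
```

The wrist view shows the board centred between the fingers (column 388), with its edges at columns 353 to 424 and its tail at row 313. The pose agrees with the first fit, so I'll descend and grip.

Request:
move_arm(
  motion=[
    [[2,1,60],[0,0,0],0],
    [[2,1,100],[0,0,0],0],
    [[2,1,140],[0,0,0],0],
    [[2,1,170],[0,0,0],0],
    [[2,1,190],[0,0,0],0],
    [[2,1,205],[0,0,0],0],
    [[2,1,215],[0,0,0],0],
    [[2,1,224],[0,0,0],0],
    [[2,1,224],[0,0,0],0],
    [[2,1,224],[0,0,0],0],
  ],
)

```text
clock: 3.17
tool_pos: [0.5858, -0.1248, 0.0259]
orientation: [-180.0, -0.0, -61.0]
force: [1.0, 0.3, -0.7]
opening: 0.0876
gripper_force: 0.0
```

Request:
move_arm(
  motion=[
    [[0,0,0],[0,0,0],1],
    [[0,0,0],[0,0,0],1],
    [[0,0,0],[0,0,0],1],
    [[0,0,0],[0,0,0],1],
    [[0,0,0],[0,0,0],1],
    [[0,0,0],[0,0,0],1],
    [[0,0,0],[0,0,0],1],
    [[0,0,0],[0,0,0],1],
  ],
)

```text
clock: 3.83
tool_pos: [0.5853, -0.1255, 0.0256]
orientation: [-180.0, -0.0, -61.1]
force: [-1.7, 0.1, 2.3]
opening: 0.05
gripper_force: 30.0
```

```bash
sed -i 's/\[.5751,.1734,-.0294\]/[.5745,.1727,-.0297]/' go.py; python3 go.py j -85 -4 120 -1.7
```

```text
clock 3.83 at [ 0.5853 -0.1255  0.0256] [-1.7999e+02 -1.0000e-02 -6.1100e+01] F [-1.7  0.1  2.3] op 0.05
shift [-306.2  -59.4  -94.5] turn [-0.00e+00 -1.00e-02 -5.94e+01]
```

Request:
move_arm(
  motion=[
    [[0,0,-40],[0,0,0],1],
    [[0,0,-80],[0,0,0],1],
    [[0,0,-110],[0,0,0],1],
    [[-306,-59,-110],[0,0,-59.4],1],
    [[-306,-59,-110],[0,0,-59.4],1],
    [[-306,-59,-110],[0,0,-59.4],1],
    [[-306,-59,-110],[0,0,-59.4],1],
    [[-306,-59,-110],[0,0,-59.4],1],
    [[-306,-59,-110],[0,0,-59.4],1],
    [[-306,-59,-110],[0,0,-59.4],1],
  ],
)

```text
clock: 4.67
tool_pos: [0.494, 0.1535, 0.1354]
orientation: [-180.0, 0.0, -10.6]
force: [0.7, 0.3, -2.4]
opening: 0.0499
gripper_force: 30.0
```

```bash
python3 go.py j -85 -4 100 -1.7
```

```text
clock 4.67 at [0.494  0.1535 0.1354] [-179.99    0.    -10.63] F [ 0.7  0.3 -2.4] op 0.0499
shift [ -7.8 -16.6  35.4] turn [-0.01  0.   -8.93]
```

Request:
move_arm(
  motion=[
    [[-8,-17,35],[0,0,-9],1],
    [[-8,-17,35],[0,0,-9],1],
    [[-8,-17,45],[0,0,-9],1],
    [[-8,-17,55],[0,0,-9],1],
    [[-8,-17,65],[0,0,-9],1],
    [[-8,-17,65],[0,0,-9],1],
    [[-8,-17,65],[0,0,-9],1],
  ],
)

```text
clock: 5.25
tool_pos: [0.4905, 0.1691, 0.0697]
orientation: [179.9, 0.1, -2.1]
force: [0.4, 0.3, -1.2]
opening: 0.0496
gripper_force: 30.0
```

```bash
python3 - <<'E'
from plant import ctrl
import cv2,pickle
s=ctrl.snapshot('wrist');pickle.dump(s,open('w3.pkl','wb'));c=s['color'];c=cv2.resize(c,(784,588),interpolation=cv2.INTER_CUBIC);cv2.imwrite('pics/w3.png',c)
E
python3 go.py j -85 -4 38 -1.7
```

```text
clock 5.3 at [0.4909 0.1695 0.0703] [ 1.7998e+02  1.0000e-02 -2.0600e+00] F [-0.3  0.  -0.6] op 0.0498
shift [-1.5 -1.7 32.3] turn [ 0.02  0.01 -0.36]
```

View pics/w3.png

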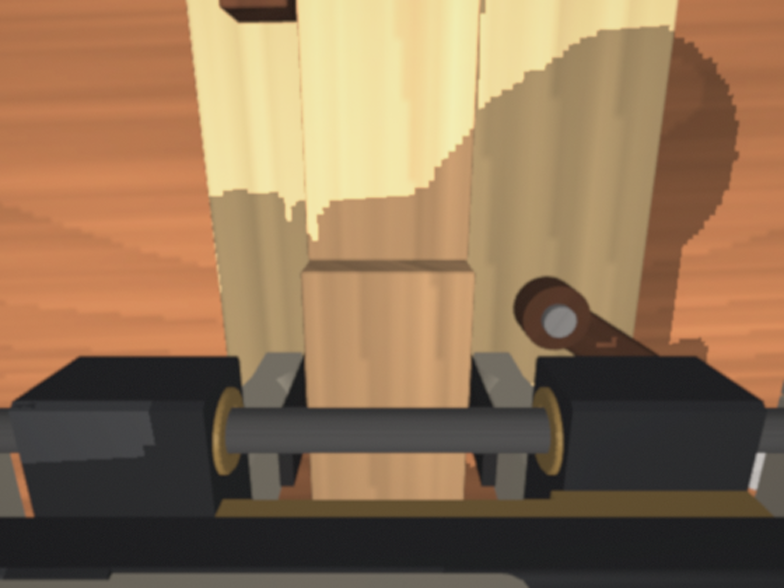

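Run:
```python
from h import *
W=pickle.load(open('w3.pkl','rb'));J=(.5745,.1727,-.0297)
def inj(px,z):
    w=ray(W,(np.array(px)+.5)/1.4-.5,z/1000)[:2]-J[:2];c,s=np.cos(J[2]),np.sin(J[2]);return (np.array([c*w[0]+s*w[1],-s*w[0]+c*w[1]])*1000).round(1)
for px,z in[((188,0),12),((210,200),12),((228,350),12),((678,0),12),((632,380),12),((297,20),12),((297,8),33),((303,271),28+45),((472,271),28+45),((299,5),59),((482,5),59),((559,321),32)]:print(px,z,inj(px,z))
```

```text
(188, 0) 12 [43.2 62.7]
(210, 200) 12 [-26.2  62.5]
(228, 350) 12 [-89.5  61.7]
(678, 0) 12 [  42.1 -109.7]
(632, 380) 12 [-104.9 -113.1]
(297, 20) 12 [36.7 24.8]
(297, 8) 33 [35.4 21.2]
(303, 271) 73 [-40.1  17. ]
(472, 271) 73 [-40.5 -30.5]
(299, 5) 59 [29.8 16.5]
(482, 5) 59 [ 29.5 -32.6]
(559, 321) 32 [-70.2 -71.4]
```

Request:
move_arm(
  motion=[
    [[-1,-1,10],[0,0,-0.4],1],
    [[-1,-1,20],[0,0,-0.4],1],
    [[-1,-1,26],[0,0,-0.4],1],
    [[-1,-1,31],[0,0,-0.4],1],
    [[-1,-1,31],[0,0,-0.4],1],
    [[-1,-1,31],[0,0,-0.4],1],
  ],
)

```text
clock: 5.8
tool_pos: [0.4895, 0.1711, 0.039]
orientation: [180.0, 0.0, -1.6]
force: [-0.4, -0.0, -0.8]
opening: 0.0497
gripper_force: 30.0
```

Request:
move_arm(
  motion=[
    [[8,0,0],[0,0,0],1],
    [[16,0,0],[0,0,0],1],
    [[24,0,0],[0,0,0],1],
    [[32,0,0],[0,0,0],1],
    [[40,0,0],[0,0,0],1],
    [[46,0,0],[0,0,0],1],
    [[52,0,0],[0,0,0],1],
    [[58,0,0],[0,0,0],1],
    [[60,0,0],[0,0,0],1],
    [[60,0,0],[0,0,0],1],
  ],
)

```text
clock: 6.63
tool_pos: [0.55, 0.1695, 0.0392]
orientation: [180.0, 0.0, -1.6]
force: [0.6, 1.1, -1.7]
opening: 0.0498
gripper_force: 30.0
```

```bash
python3 go.py j -14 -3 38 -1.7
```

```text
clock 6.63 at [0.55   0.1695 0.0392] [180.     0.    -1.59] F [ 0.6  1.1 -1.7] op 0.0498
shift [10.4 -0.9  1.2] turn [0.   0.   0.11]
```

Request:
move_arm(
  motion=[
    [[2,0,1],[0,0,0.1],1],
    [[4,0,1.5],[0,0,0.1],1],
    [[6,0,1.5],[0,0,0.1],1],
    [[7,0,1.5],[0,0,0.1],1],
    [[8,0,1.5],[0,0,0.1],1],
    [[9,0,1.5],[0,0,0.1],1],
    [[10,0,1.5],[0,0,0.1],1],
    [[10,0,1.5],[0,0,0.1],1],
  ],
)

```text
clock: 7.3
tool_pos: [0.5598, 0.1693, 0.0379]
orientation: [-180.0, -0.0, -1.7]
force: [0.2, -0.6, -0.9]
opening: 0.0498
gripper_force: 30.0
```

```bash
python3 go.py j -14 -3 38 -1.7
```

```text
clock 7.3 at [0.5598 0.1693 0.0379] [-1.7999e+02 -1.0000e-02 -1.6600e+00] F [ 0.2 -0.6 -0.9] op 0.0498
shift [ 0.6 -0.8 -0.1] turn [-0.01 -0.01  0.04]
```

No contact yet; continue forward in small steps.

Request:
move_arm(
  motion=[
    [[0.7,0,0.3],[0,0,0],1],
    [[1.4,0,0.6],[0,0,0],1],
    [[2,0,0.6],[0,0,0],1],
    [[2,0,0.6],[0,0,0],1],
  ],
)

```text
clock: 7.63
tool_pos: [0.5613, 0.1692, 0.0375]
orientation: [180.0, 0.0, -1.7]
force: [-4.7, 0.2, 5.0]
opening: 0.0499
gripper_force: 30.0
```

Request:
move_arm(
  motion=[
    [[0.7,0,0],[0,0,0],1],
    [[1.4,0,0],[0,0,0],1],
    [[2,0,0],[0,0,0],1],
    [[2,0,0],[0,0,0],1],
  ],
)

```text
clock: 7.97
tool_pos: [0.5623, 0.1691, 0.0376]
orientation: [180.0, 0.1, -1.7]
force: [-9.1, 1.5, 9.5]
opening: 0.0497
gripper_force: 30.0
```

Request:
move_arm(
  motion=[
    [[0.7,0,0],[0,0,0],1],
    [[1.4,0,0],[0,0,0],1],
    [[1.4,0,0],[0,0,0],1],
    [[1.4,0,0],[0,0,0],1],
  ],
)

```text
clock: 8.3
tool_pos: [0.5624, 0.169, 0.0375]
orientation: [180.0, 0.2, -1.7]
force: [-15.8, 3.5, 14.4]
opening: 0.0497
gripper_force: 30.0
```

Seated on the stop. Now ease off a little and push toward the fence (tool −y).

Request:
move_arm(
  motion=[
    [[-1.5,-0.7,-0.7],[0,0,0],1],
    [[-1.5,-1.4,-0.7],[0,0,0],1],
    [[-1.5,-2.1,-0.7],[0,0,0],1],
    [[-1.5,-2.8,-0.7],[0,0,0],1],
    [[-1.5,-3.5,-0.7],[0,0,0],1],
    [[-1.5,-3.5,-0.7],[0,0,0],1],
  ],
)

```text
clock: 8.8
tool_pos: [0.5622, 0.1706, 0.0376]
orientation: [179.8, 0.2, -1.8]
force: [-6.2, -6.4, 6.2]
opening: 0.0495
gripper_force: 30.0
```

Request:
move_arm(
  motion=[
    [[0,-0.6,0],[0,0,0],1],
    [[0,-1.2,0],[0,0,0],1],
    [[0,-1.5,0],[0,0,0],1],
    [[0,-1.5,0],[0,0,0],1],
  ],
)

```text
clock: 9.13
tool_pos: [0.5622, 0.1718, 0.0376]
orientation: [179.8, 0.2, -1.8]
force: [-5.5, -8.7, 6.6]
opening: 0.0502
gripper_force: 30.0
```

Request:
move_arm(
  motion=[
    [[0,-0.7,0],[0,0,0],1],
    [[0,-1.4,0],[0,0,0],1],
    [[0,-2,0],[0,0,0],1],
    [[0,-2,0],[0,0,0],1],
  ],
)

```text
clock: 9.47
tool_pos: [0.5622, 0.1733, 0.0376]
orientation: [179.8, 0.2, -1.8]
force: [-4.5, -11.0, 7.5]
opening: 0.0495
gripper_force: 30.1
```

```bash
python3 -c "
from plant import ctrl
o=ctrl.get_obs();print(o['tool_pos'],o['orientation'],o['force'],o['moment'])"
```

```text
[0.56219583 0.17330722 0.03759834] [179.77894323   0.20918194  -1.78085228] [ -4.52957417 -10.9842198    7.4631895 ] [-3.76263592  1.42429003 -0.63827086]
```

Request:
move_arm(
  motion=[
    [[0,-0.7,0],[0,0,0],1],
    [[0,-1.4,0],[0,0,0],1],
    [[0,-2,0],[0,0,0],1],
    [[0,-2,0],[0,0,0],1],
  ],
)

```text
clock: 9.8
tool_pos: [0.5621, 0.1735, 0.0376]
orientation: [179.7, 0.3, -1.8]
force: [-2.8, -19.0, 9.0]
opening: 0.05
gripper_force: 30.1
```

Run:
```python
from plant import ctrl
import cv2,pickle,numpy as np
o=ctrl.get_obs();print(o['tool_pos'],o['force'],o['moment'])
d={n:ctrl.snapshot(n) for n in('scene','side','wrist')};pickle.dump(d,open('s4.pkl','wb'))
k=5
a=cv2.resize(d['scene']['color'][215:315,225:345],None,fx=k,fy=k,interpolation=cv2.INTER_CUBIC)[:, :400]
b=cv2.resize(d['wrist']['color'][0:250,120:400],(400,357),interpolation=cv2.INTER_CUBIC)
im=np.zeros((500,800,3),np.uint8);im[:,:400]=a;im[:357,400:]=b
cv2.imwrite('pics/p4.png',im)
```

```text
[0.56213186 0.17352859 0.03763519] [ -2.79393974 -19.02461311   8.97516206] [-6.74837064  0.4800749  -0.65793319]
```

View pics/p4.png

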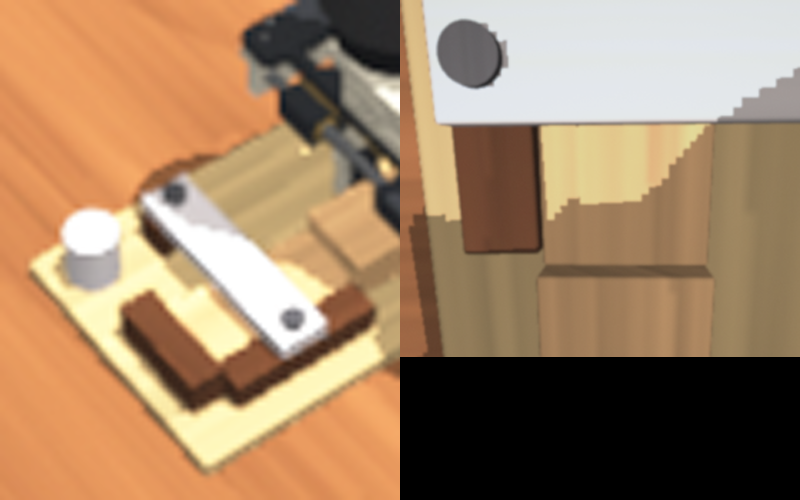

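Both the end and the side are in contact (Fy −19 N with no movement), and the wrist crop shows the board's edge along the fence at column 540. I'll push once more on the stop, relax, then open.

Request:
move_arm(
  motion=[
    [[1,1,0],[0,0,0],1],
    [[2,1,0],[0,0,0],1],
    [[2,1,0],[0,0,0],1],
    [[2,1,0],[0,0,0],1],
  ],
)

```text
clock: 10.28
tool_pos: [0.5623, 0.1734, 0.0376]
orientation: [179.7, 0.4, -1.8]
force: [-12.3, -11.4, 14.9]
opening: 0.0496
gripper_force: 30.1
```

Request:
move_arm(
  motion=[
    [[-0.8,0.8,-0.5],[0,0,0],1],
    [[-0.8,0.8,-0.5],[0,0,0],1],
    [[-0.8,0.8,-0.5],[0,0,0],1],
  ],
)

```text
clock: 10.53
tool_pos: [0.5622, 0.1733, 0.0376]
orientation: [179.8, 0.3, -1.8]
force: [-8.5, -8.5, 6.3]
opening: 0.0496
gripper_force: 30.0
```

Request:
move_arm(
  motion=[
    [[0,0,0],[0,0,0],0.3],
    [[0,0,0],[0,0,0],0.3],
    [[0,0,0],[0,0,0],0.3],
    [[0,0,0],[0,0,0],0.3],
    [[0,0,-5],[0,0,0],0.3],
    [[0,0,-35],[0,0,0],0.3],
    [[0,0,-75],[0,0,0],0.3],
    [[0,0,-110],[0,0,0],0.3],
    [[0,0,-130],[0,0,0],0.3],
    [[0,0,-130],[0,0,0],0.3],
  ],
)

```text
clock: 11.37
tool_pos: [0.5678, 0.1779, 0.1749]
orientation: [-179.7, -0.5, -1.6]
force: [0.9, 0.8, 0.2]
opening: 0.0618
gripper_force: 0.0
```

```bash
python3 - <<'E'
from plant import ctrl
import cv2,pickle,numpy as np
d={n:ctrl.snapshot(n) for n in('scene','side','wrist')};pickle.dump(d,open('s5.pkl','wb'))
k=4
im=np.zeros((600,800,3),np.uint8)
a=cv2.resize(d['side']['color'][150:230,210:320],None,fx=k,fy=k,interpolation=cv2.INTER_CUBIC);im[:320,:400]=a[:,:400]
b=cv2.resize(d['scene']['color'][230:300,240:340],None,fx=k,fy=k,interpolation=cv2.INTER_CUBIC);im[320:,:400]=b
c=cv2.resize(d['wrist']['color'][0:420,110:390],(400,600),interpolation=cv2.INTER_CUBIC);im[:,400:]=c
cv2.imwrite('pics/p5.png',im)
E
python3 go.py j -142 -130 80 0
```

```text
clock 11.52 at [0.5647 0.1765 0.1687] [-1.7996e+02 -3.0000e-02 -1.6700e+00] F [-1.  -1.1 -0.5] op 0.0614
shift [-132.2  133.5   88.6] turn [-0.04 -0.03 -1.67]
```

View pics/p5.png

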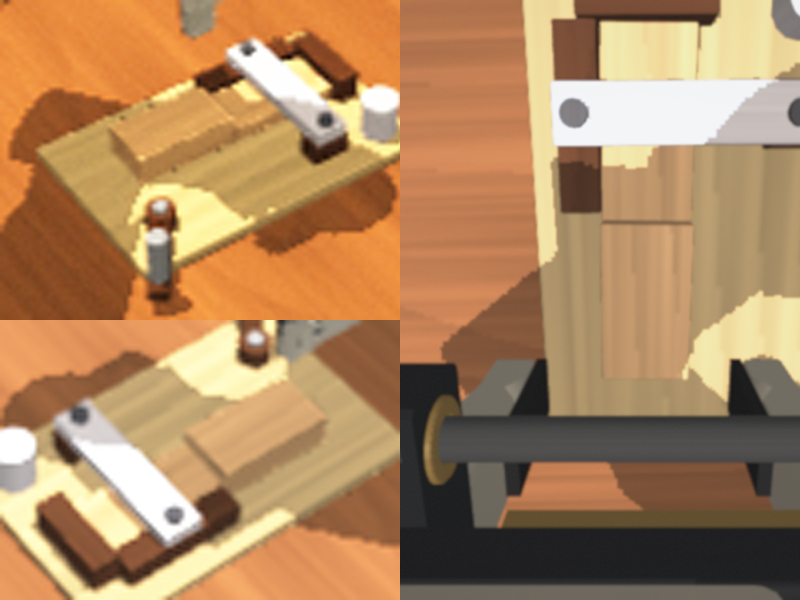

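The board is flat under the bar, with its end on the stop (wrist crop row ~20) and its side on the fence (col ~600). Next is the turn-button handle.

```bash
python3 go.py w .4635 .0461 .14 30; python3 go.py w .4635 .0461 .066 30
```

```text
clock 11.52 at [0.5647 0.1765 0.1687] [-1.7996e+02 -3.0000e-02 -1.6700e+00] F [-1.  -1.1 -0.5] op 0.0614
shift [-97.4 133.3  28.6] turn [-3.000e-02 -4.000e-02 -3.167e+01]
clock 11.52 at [0.5647 0.1765 0.1687] [-1.7996e+02 -3.0000e-02 -1.6700e+00] F [-1.  -1.1 -0.5] op 0.0614
shift [-97.4 133.3 102.6] turn [-3.000e-02 -4.000e-02 -3.167e+01]
```

Request:
move_arm(
  motion=[
    [[-97,133,28],[0,0,-31.7],0],
    [[-97,133,28],[0,0,-31.7],0],
    [[-97,133,28],[0,0,-31.7],0],
    [[-97,133,28],[0,0,-31.7],0],
    [[-97,133,28],[0,0,-31.7],0],
    [[-97,133,28],[0,0,-31.7],0],
    [[-97,133,28],[0,0,-31.7],0],
    [[-97,133,28],[0,0,-31.7],0],
  ],
)

```text
clock: 12.18
tool_pos: [0.4646, 0.0467, 0.1402]
orientation: [180.0, 0.0, 29.9]
force: [-0.4, 0.9, -0.1]
opening: 0.0876
gripper_force: 0.0
```

```bash
python3 go.py w .4635 .0461 .066 30
```

```text
clock 12.18 at [0.4646 0.0467 0.1402] [1.7999e+02 2.0000e-02 2.9950e+01] F [-0.4  0.9 -0.1] op 0.0876
shift [-1.2 -0.1 74.2] turn [ 0.01  0.02 -0.05]
```

Request:
move_arm(
  motion=[
    [[-1,0,30],[0,0,0],0],
    [[-1,0,55],[0,0,0],0],
    [[-1,0,74],[0,0,0],0],
    [[-1,0,74],[0,0,0],0],
    [[-1,0,74],[0,0,0],1],
    [[-1,0,74],[0,0,0],1],
    [[-1,0,74],[0,0,0],1],
    [[-1,0,74],[0,0,0],1],
    [[-1,0,74],[0,0,0],1],
    [[-1,0,74],[0,0,0],1],
  ],
)

```text
clock: 13.02
tool_pos: [0.4635, 0.0459, 0.0671]
orientation: [180.0, -0.1, 30.0]
force: [0.7, -0.8, -0.7]
opening: 0.0527
gripper_force: 0.0
```

Request:
move_arm(
  motion=[
    [[0,0,0],[0,0,0],1],
    [[0,0,0],[0,0,0],1],
    [[0,0,0],[0,0,0],1],
  ],
)

```text
clock: 13.27
tool_pos: [0.4632, 0.0457, 0.0666]
orientation: [180.0, -0.0, 30.0]
force: [0.2, 0.4, 0.1]
opening: 0.0334
gripper_force: 0.0
```

```bash
cat > arc.py <<'E'
import sys,numpy as np
from plant import ctrl
from scipy.spatial.transform import Rotation as R
from go import jig2w,JIG
o=ctrl.get_obs();A=R.from_euler('xyz',o['orientation'],degrees=True);P=np.array(jig2w(-72,-70))
v=o['tool_pos'][:2]-P;J=np.degrees(JIG[2]);q=(np.degrees(np.arctan2(v[1],v[0]))-90-J)%360
print('clock',o['clock'],'q',q,'r',np.hypot(*v)*1000,o['tool_pos'],o['orientation'],'F',o['force'].round(1),'op',o['opening'])
y0=o['orientation'][2];q1,y1,n=map(float,sys.argv[1:4]);n=int(n)
for k in range(1,n+1):
    a=np.radians(q+(q1-q)*k/n+90+J);t=np.array([*(P+.07*np.array([np.cos(a),np.sin(a)])),.066])
    print([*(A.inv().apply(t-o['tool_pos'])*1000).round(1)],round(-(y1-y0)*k/n,1))
E
python3 arc.py 105 0 10
```

```text
clock 13.2667 q 149.51423064442787 r 69.89592585750836 [0.46322013 0.04571535 0.06659342] [ 1.79999296e+02 -1.50728284e-02  3.00320552e+01] F [0.2 0.4 0.1] op 0.03341194836096674
[np.float64(-2.4), np.float64(-4.9), np.float64(0.6)] 3.0
[np.float64(-4.4), np.float64(-9.9), np.float64(0.6)] 6.0
[np.float64(-6.0), np.float64(-15.1), np.float64(0.6)] 9.0
[np.float64(-7.1), np.float64(-20.5), np.float64(0.6)] 12.0
[np.float64(-7.8), np.float64(-25.8), np.float64(0.6)] 15.0
[np.float64(-8.1), np.float64(-31.3), np.float64(0.6)] 18.0
[np.float64(-8.0), np.float64(-36.7), np.float64(0.6)] 21.0
[np.float64(-7.5), np.float64(-42.1), np.float64(0.6)] 24.0
[np.float64(-6.6), np.float64(-47.5), np.float64(0.6)] 27.0
[np.float64(-5.2), np.float64(-52.7), np.float64(0.6)] 30.0
```

Request:
move_arm(
  motion=[
    [[0,0,0],[0,0,0],1],
    [[0,0,0],[0,0,0],1],
    [[0,0,0],[0,0,0],1],
    [[0,0,0],[0,0,0],1],
  ],
)

```text
clock: 13.6
tool_pos: [0.4632, 0.0457, 0.0664]
orientation: [-180.0, 0.0, 30.0]
force: [-0.2, -0.1, 0.7]
opening: 0.0174
gripper_force: 30.0
```

Request:
move_arm(
  motion=[
    [[-2.4,-4.9,0],[0,0,3],1],
    [[-4.4,-9.9,0],[0,0,6],1],
    [[-6,-15,0],[0,0,9],1],
    [[-7.1,-20.5,0],[0,0,12],1],
    [[-7.8,-25.8,0],[0,0,15],1],
    [[-8.1,-31.3,0],[0,0,18],1],
    [[-8,-36.7,0],[0,0,21],1],
    [[-7.5,-42.1,0],[0,0,24],1],
    [[-6.6,-47.5,0],[0,0,27],1],
    [[-5.2,-52.7,0],[0,0,30],1],
  ],
)

```text
clock: 14.43
tool_pos: [0.4322, 0.0883, 0.0664]
orientation: [179.9, 0.0, -0.1]
force: [5.1, -5.0, -1.3]
opening: 0.0173
gripper_force: 30.0
```

```bash
python3 arc.py 55 -45 10
```

```text
clock 14.4333 q 105.34997518192048 r 70.23812865703297 [0.43219828 0.08829548 0.06636874] [ 1.79946911e+02  1.37408654e-02 -1.43964237e-01] F [ 5.1 -5.  -1.3] op 0.017261406857949187
[np.float64(-1.0), np.float64(-6.1), np.float64(0.4)] 4.5
[np.float64(-1.6), np.float64(-12.2), np.float64(0.4)] 9.0
[np.float64(-1.8), np.float64(-18.3), np.float64(0.4)] 13.5
[np.float64(-1.4), np.float64(-24.5), np.float64(0.3)] 17.9
[np.float64(-0.4), np.float64(-30.6), np.float64(0.3)] 22.4
[np.float64(1.1), np.float64(-36.5), np.float64(0.3)] 26.9
[np.float64(3.1), np.float64(-42.3), np.float64(0.3)] 31.4
[np.float64(5.6), np.float64(-48.0), np.float64(0.3)] 35.9
[np.float64(8.5), np.float64(-53.3), np.float64(0.3)] 40.4
[np.float64(12.0), np.float64(-58.4), np.float64(0.3)] 44.9
```

Request:
move_arm(
  motion=[
    [[-1,-6,0],[0,0,4.5],1],
    [[-1.6,-12.2,0],[0,0,9],1],
    [[-1.8,-18.3,0],[0,0,13.5],1],
    [[-1.4,-24.5,0],[0,0,18],1],
    [[-0.4,-30.6,0],[0,0,22.5],1],
    [[1.1,-36.5,0],[0,0,27],1],
    [[3.1,-42.3,0],[0,0,31.5],1],
    [[5.6,-48,0],[0,0,36],1],
    [[8.5,-53.3,0],[0,0,40.5],1],
    [[12,-58.4,0],[0,0,45],1],
  ],
)

```text
clock: 15.27
tool_pos: [0.4434, 0.1457, 0.0662]
orientation: [179.8, -0.0, -45.2]
force: [0.4, -7.7, 5.2]
opening: 0.0171
gripper_force: 30.0
```

```bash
python3 arc.py 8 -88 10
```

```text
clock 15.2667 q 56.11952677004679 r 70.1053396720583 [0.44343765 0.14566113 0.06621509] [ 1.79800510e+02 -2.27241491e-02 -4.52369770e+01] F [ 0.4 -7.7  5.2] op 0.017147156264182995
[np.float64(-0.6), np.float64(-5.8), np.float64(0.2)] 4.3
[np.float64(-0.9), np.float64(-11.7), np.float64(0.2)] 8.6
[np.float64(-0.6), np.float64(-17.6), np.float64(0.2)] 12.8
[np.float64(0.1), np.float64(-23.4), np.float64(0.1)] 17.1
[np.float64(1.3), np.float64(-29.2), np.float64(0.1)] 21.4
[np.float64(3.0), np.float64(-34.8), np.float64(0.1)] 25.7
[np.float64(5.2), np.float64(-40.3), np.float64(0.1)] 29.9
[np.float64(7.8), np.float64(-45.5), np.float64(0.1)] 34.2
[np.float64(10.8), np.float64(-50.5), np.float64(0.0)] 38.5
[np.float64(14.3), np.float64(-55.3), np.float64(0.0)] 42.8
```

Request:
move_arm(
  motion=[
    [[-0.6,-6,0],[0,0,4.3],1],
    [[-0.9,-11.7,0],[0,0,8.6],1],
    [[-0.6,-17.6,0],[0,0,12.8],1],
    [[0.1,-23.4,0],[0,0,17],1],
    [[1.3,-29.2,0],[0,0,21.4],1],
    [[3,-34.8,0],[0,0,25.7],1],
    [[5.2,-40.3,0],[0,0,30],1],
    [[7.8,-45.5,0],[0,0,34.2],1],
    [[10.8,-50.5,0],[0,0,38.5],1],
    [[14.3,-55.3,0],[0,0,42.8],1],
  ],
)

```text
clock: 16.1
tool_pos: [0.4922, 0.1756, 0.0662]
orientation: [179.8, -0.1, -88.0]
force: [-4.9, 1.9, 3.9]
opening: 0.0173
gripper_force: 30.0
```

```bash
python3 arc.py 0 -91 6
```

```text
clock 16.1 q 8.33775662512399 r 71.21705956721841 [0.49222303 0.17560888 0.06621654] [ 1.79845188e+02 -5.62233674e-02 -8.80428069e+01] F [-4.9  1.9  3.9] op 0.0173244271996715
[np.float64(1.1), np.float64(-1.8), np.float64(0.2)] 0.5
[np.float64(1.0), np.float64(-3.5), np.float64(0.2)] 1.0
[np.float64(1.0), np.float64(-5.2), np.float64(0.2)] 1.5
[np.float64(1.0), np.float64(-6.9), np.float64(0.2)] 2.0
[np.float64(1.0), np.float64(-8.6), np.float64(0.2)] 2.5
[np.float64(1.1), np.float64(-10.3), np.float64(0.2)] 3.0
```

Request:
move_arm(
  motion=[
    [[0,-2,0],[0,0,0.5],1],
    [[0,-4,0],[0,0,1],1],
    [[0,-6,0],[0,0,1.5],1],
    [[0,-8,0],[0,0,2],1],
    [[0,-9,0],[0,0,2.5],1],
    [[0,-10,0],[0,0,3],1],
    [[0,-10,0],[0,0,3],1],
  ],
)

```text
clock: 16.68
tool_pos: [0.5027, 0.177, 0.0663]
orientation: [179.9, 0.0, -90.8]
force: [-5.2, 4.9, 3.9]
opening: 0.0171
gripper_force: 30.0
```

Request:
move_arm(
  motion=[
    [[0,-0.7,0],[0,0,0],1],
    [[0,-1.4,0],[0,0,0],1],
    [[0,-2,0],[0,0,0],1],
    [[0,-2,0],[0,0,0],1],
  ],
)

```text
clock: 17.02
tool_pos: [0.5039, 0.1771, 0.0663]
orientation: [179.9, 0.0, -90.8]
force: [-10.7, 6.8, 6.6]
opening: 0.0175
gripper_force: 30.0
```

Request:
move_arm(
  motion=[
    [[0.5,-0.7,0],[0,0,0],1],
    [[1,-1.4,0],[0,0,0],1],
    [[1,-2,0],[0,0,0],1],
    [[1,-2,0],[0,0,0],1],
  ],
)

```text
clock: 17.35
tool_pos: [0.5043, 0.177, 0.0662]
orientation: [179.7, 0.1, -90.8]
force: [-20.7, 15.4, 12.6]
opening: 0.0173
gripper_force: 30.0
```

```bash
python3 arc.py 0 -91 1
```

```text
clock 17.35 q 358.68693239596877 r 72.21509512851128 [0.50425107 0.17698411 0.06623799] [ 1.79747930e+02  9.82328283e-02 -9.08140900e+01] F [-20.7  15.4  12.6] op 0.01725398048783062
[np.float64(2.2), np.float64(1.7), np.float64(0.2)] 0.2
```

At the hard limit (no movement at 20 N). Relax, open, rise.

Request:
move_arm(
  motion=[
    [[-1,1.5,0],[0,0,0],1],
    [[-1,1.5,0],[0,0,0],1],
    [[-1,1.5,0],[0,0,0],0.5],
    [[-1,1.5,0],[0,0,0],0.5],
    [[-1,1.5,0],[0,0,0],0.5],
    [[-1,1.5,0],[0,0,0],0.5],
    [[-1,1.5,-5],[0,0,0],0.5],
    [[-1,1.5,-35],[0,0,0],0.5],
    [[-1,1.5,-75],[0,0,0],0.5],
    [[-1,1.5,-115],[0,0,0],0.5],
  ],
)

```text
clock: 18.18
tool_pos: [0.5054, 0.1757, 0.1824]
orientation: [179.9, -0.1, -90.8]
force: [-0.7, 0.3, -0.8]
opening: 0.0441
gripper_force: 0.0
```

Request:
move_arm(
  motion=[
    [[100,0,-60],[0,0,0],0],
    [[100,0,-60],[0,0,0],0],
    [[100,0,-60],[0,0,0],0],
    [[100,0,-60],[0,0,0],0],
    [[100,0,-60],[0,0,0],0],
  ],
)

```text
clock: 18.6
tool_pos: [0.505, 0.0753, 0.2431]
orientation: [-179.8, 0.1, -90.9]
force: [-0.1, 0.4, -0.3]
opening: 0.0715
gripper_force: 0.0
```

Run:
```python
from plant import ctrl
import cv2,pickle,numpy as np
d={n:ctrl.snapshot(n) for n in('scene','side')};pickle.dump(d,open('s6.pkl','wb'))
im=np.zeros((600,800,3),np.uint8);k=5
im[:,:400]=cv2.resize(d['scene']['color'][195:315,225:345],None,fx=k,fy=k,interpolation=cv2.INTER_CUBIC)[:,:400]*0
a=cv2.resize(d['scene']['color'][205:305,225:345],(400*1,333),interpolation=cv2.INTER_CUBIC);b=cv2.resize(d['side']['color'][145:245,205:325],(400,333),interpolation=cv2.INTER_CUBIC)
im[:333,:400]=a;im[:333,400:]=b;cv2.imwrite('pics/p6.png',im[:333])
```

```text
(no output)
```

View pics/p6.png

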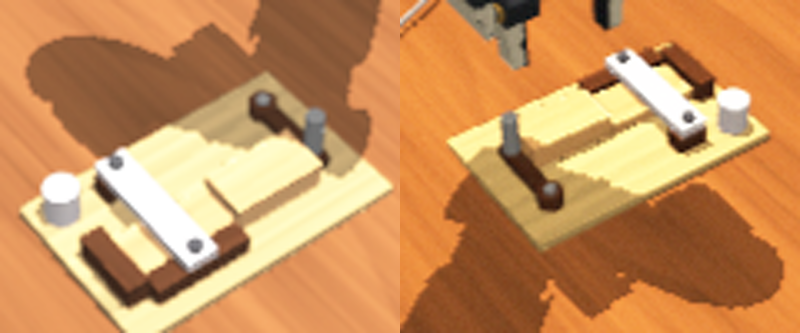

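The board is seated on the stop and fence, the button lies straight across behind its tail, and the tin hasn't moved. Handing in.

```bash
python3 -c "
from plant import ctrl
print(ctrl.close_job())"
```

```text
the job is handed in; nothing more can be done
None
```

I loaded the board under the bar, seated it against the end stop and side fence, swung the turn-button fully shut behind it, and handed the job in at about 19 s; the verdict wasn't shown.

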